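Seat the rice tin's double lid and lift the outer lid off alone

ROBOT

A 6-joint arm with a two-finger parallel gripper is mounted at the origin on the work surface. World frame = base frame: x ahead of the robot, y to its left, z up, the work surface at z = 0. Lengths are in m, angles in rad, forces in N, time in s.
With the tool pointing down it reaches from about 0.35 to 0.875 m from the base axis. Payload 15.5 kg.
Tool frame: the origin (TCP) lies at the very end of the fingers, on their centre line; the grasp point (between the pads) lies 19 mm behind it (env.grasp_offset is the distance from the TCP to the grasp point, in m); z points along the fingers, y is the line along which they close (so a half turn about z gives the same grasp; the last joint's range is limited). The gripper opens to 85 mm and grips with 20 to 120 N. Pads are 22 mm wide; open, the fingers measure 114 mm over their backs; the gripper's body (76 mm by 85 mm) begins 54 mm behind the grasp point. The pads swing forward as they close: fully open they stand 13 mm farther back than shut.
Start: joints at [-1.226, 0.494, 1.345, -0, 1.302, -0.096], TCP at [0.267, -0.565, 0.231] pointing down, gripper open.
Joint ranges: [-2.91, 2.91], [-0.82, 2.16], [0.22, 2.67], [-1.22, 4.37], [0.12, 2.79], [-3.08, 3.08]. Speed limits (rad/s): [1.89, 1.89, 2.57, 3.01, 3.01, 3.01].

INTERFACE

Orientations are given as a rotation vector (axis times angle).
In Python, from cell import env, capture, camera_info gives the robot as it stands.
- The arm moves only by the tool move_arm, never from a script. Its argument "plan" is a list that holds one entry, the list of rows, each a list of 7 numbers: the closure, from 0 (fully open) to 1 (shut), then the shift along the tool's x, y, z in mm, then the turn, a rotation vector about the tool's x, y, z in rad. In form: [[[fingers, dx, dy, dz, wx, wy, wz], ...]]. A call has exactly 10 rows; each row shifts and turns the commanded pose from where the row before left it, along the tool's axes as they then stand; what a row does not reach is not made up. A row lasts 1/12 s, in which the tool goes at most 41.7 mm and 7.16 degrees, less where a joint would pass 70% of its speed; a pose out of reach is approached as far as the arm can. A call is refused whole if a number of a shift passes 41.7 or a number of a turn 0.125, either way. A call with a gripper value outside its range is refused whole. The fingers move at their own pace and stop on an object; "force" is the grip in N (left out, the last holds). Time passes only in rows, so rows that do not move let the fingers close, or fill a call up. It gives the time, the measured TCP pose, the force, the opening and the grip force at its end, in the units of the state.
- env.state(): the state, without advancing time (a new reading comes with each control period).
- capture(name): name is "side" or "top" or "wrist"; returns the picture (420x560x3 uint8, blue, green, red); there is no depth.
- camera_info(name): a dict with "fx", "fy", "cx", "cy" (pixels), "position" and "attitude" of the camera in the world. Camera axes: x right, y down, z forward; pixel columns grow to the right and rows downward; lengths in m; the calibration is good to about 2 mm. The wrist camera is an equidistant fisheye: a pixel r from the principal point sees the ray r / f radians off the axis. A picture is of the moment at which its call begins: read the wrist's pose just before it. camera_info takes no time and is no camera call; for the wrist camera it gives the pose at the moment of the call.
- env.finish_job(): hands the job in; it is judged then, once.
The state is a dict: "t": time; "joint_positions": joint angles; "qvel": joint speeds; "joint_efforts": joint torques, N m; "position": TCP position; "tcp_rot": TCP orientation; "wrist_force": force on the tool from outside, world axes, zero at the start; "wrist_torque": the same for the moment, N m; "opening": finger opening in m; "gripper_force": force on a finger pad.
Only numpy, scipy, OpenCV 4.12 (cv2) and the standard library are available. Lean on these libraries where they do the work, as an engineer would, in place of code of your own. Each camera call takes 0.05 s, during which the arm holds its last target. There are 200 camera calls.

TASK

The green rice tin's two lids lie nested on the round bamboo board: lift both together by the yellow knob, lower them upright into the tin's mouth and let go of them, then press down on the knob until the tin's sealing collar has gone fully down and the inner lid is home. Then take only the outer lid by its black neck and lift it straight up until the whole of it is above the top of the knob, leaving the inner lid pressed in place, so that I can check the seal. Finish still holding the outer lid level over the tin; do not put it down, keep the lids together until the press is done, and leave the board, plate and spare pot lid where they are.

Things in the scene. Friction and masses are not known exactly. Their poses are not given: they have to be found in the camera images.
- knob (a point): Centre of the exposed part of the inner lid's yellow knob, an upright rod of 24 mm diameter on the lid's axis (z up). Nested, it stands 30 mm out of the outer lid's neck: its flat top is 15 mm above this point, the neck's top 15 mm below, the inner lid's underside 78 mm below. Lifting the knob carries both lids, as the outer lid rests on the inner lid's shoulder.
- inner_lid: Inner lid, about 200 g, loose: round steel plug, 101 mm diameter, 12 mm thick, lower edge bevelled 4 mm, with a shoulder of 60 mm diameter up to 22 mm and the knob rod from there up to 93 mm. Origin at the centre of its underside, z up. Starts upright on the board, under the outer lid.
- neck (a point): Half-way up the outer lid's black neck, an upright tube 36 mm tall, 46 mm outer, 30 mm inner diameter, on the lid's axis (z up); the knob rod passes it freely with 3 mm play all round. Its foot, on the lid's flat top, is 18 mm below this point, its top 18 mm above; the skirt's lower edge is 39 mm below. Nested, this point is 33 mm below knob.
- outer_lid: Outer lid, about 170 g, loose: flat green ring-shaped cover, 134 mm diameter, 5 mm thick, with a 16 mm skirt hanging down all round and the black neck standing in the middle. Origin on its axis at the skirt's lower edge, z up. Starts threaded over the knob, resting on the inner lid's shoulder.
- tin_mouth (a point): Centre of the green rice tin's mouth, at rim level, z up. Tin fixed, 90 mm tall, 112 mm outer, 106 mm inner diameter. The inner lid enters with 2.5 mm play and stands on the raised collar 6 mm below the rim (knob 72 mm above this point); with the collar down, 14 mm below the rim (knob 64 mm above). The outer lid's skirt, 128 mm inside, passes outside the tin.
- collar (a joint): Red sealing collar, a ring in the tin's mouth that slides down under the inner lid. 0: raised, as at the start; 0.008 m: fully down. Stiff (about 10 N friction, no spring): it carries the lids without sinking, slides down under a further push of about 4 to 6 N on the knob, stops hard at the bottom and stays there.
- board: Round bamboo board, 220 mm diameter, 18 mm thick, lying flat on the counter, loose; origin at the centre of its underside. The nested lids start on it, near its middle. Leave it in place.
- plate: White melamine plate, 220 mm diameter, 22 mm high; origin at the centre of its underside. Leave it in place.
- spare_lid: Spare stainless pot lid with a black knob, 150 mm diameter, 46 mm high; origin at the centre of its underside. Leave it in place.
There are look-alikes about, which are no part of the job. Of the things shaped like the board, the wooden one is meant.

How it is judged:
On the way, in this order (a step that is already met when the one before it is completed fails the run):
1. the nested lids are lifted together clear of the board (z of inner_lid in the frame of board above 0.045 m and distance between neck and knob below 0.043 m), for 0.1 s.
2. the nested lids stand upright in the tin's mouth, let go (horizontal distance between knob and tin_mouth below 0.007 m and angle between knob's own z axis and vertical below 0.08 rad and z of knob in the frame of tin_mouth below 0.076 m and distance between neck and knob below 0.043 m and contact force between the fingers and inner_lid below 0.1 N and contact force between the fingers and outer_lid below 0.1 N), for 0.1 s.
3. the inner lid is pressed home with the collar fully down (value of joint collar above 0.007 m and horizontal distance between knob and tin_mouth below 0.007 m and angle between knob's own z axis and vertical below 0.08 rad and z of knob in the frame of tin_mouth below 0.067 m), for 0.2 s.
4. the outer lid alone is held above the knob, the inner lid still home (all of step 3 and contact force between the fingers and inner_lid below 0.1 N and z of neck in the frame of knob above 0.054 m and horizontal distance between neck and tin_mouth below 0.05 m and angle between neck's own z axis and vertical below 0.2 rad and contact force between the fingers and outer_lid above 1 N and contact force between outer_lid and inner_lid below 0.05 N and linear speed of outer_lid below 0.03 m/s), for 0.2 s.
At the end, for the whole second after the job is handed in: Outer lid held still, level within 0.2 rad, within 50 mm of the tin's axis, lower edge above the knob, not touching the inner lid, which nothing holds and which is upright (0.08 rad), centred within 7 mm and home within 3 mm, the collar down more than 7 of 8 mm (all of step 4); the arm keeps its last pose, push and grip.
It fails at once if the lids are parted before the inner lid has been pressed home (distance between neck and knob above 0.048 m and value of joint collar below 0.006 m).
It fails at once if the inner lid is lifted again or tipped after it was pressed home (value of joint collar above 0.006 m and (z of knob in the frame of tin_mouth above 0.072 m or angle between knob's own z axis and vertical above 0.12 rad)).
It fails at once if the board, plate or spare pot lid is shifted by more than 30 mm (distance of any of plate, spare_lid, board from where it was at the start of the episode above 0.03 m).
It also fails if it takes over 64 s, if anything falls off the work surface, if the arm or the gripper's body presses on something with over 40 N, if the wrist force passes 120 N, or if a joint passes its speed limit or range.

## Working session

There is one attempt and no reset: what is moved stays moved. The work goes in short steps, Python scripts to look and compute and a tool call to move; the robot and the scene stay as the last step left them, time stands still between calls to the robot, and variables do not carry over. Pictures are saved under pics/ and viewed, at most 13 in all, crops included, and the job is handed in when it is done.

Besides the shell and the picture viewer there is one more tool, called as name(argument=value, ...) on one line, values as JSON. move_arm: Moves the arm, as the interface text tells. Its arguments: {"type":"object","properties":{"plan":{"type":"array","items":{"type":"array","items":{"type":"array","items":{"type":"number"}}}},"force":{"type":"number"}},"required":["plan"]}

```bash
ls; mkdir -p pics; python3 - <<'E'
from cell import env,capture,camera_info
import cv2
for n in ("side","top"):
    print(n,camera_info(n)); cv2.imwrite(f"pics/{n}0.png",capture(n))
s=env.state();print(s)
E
```

```text
pics
side {'fx': 417.74983161048584, 'fy': 417.74983161048584, 'cx': 287.1706506431893, 'cy': 211.30811470418485, 'position': array([0.37709704, 0.84224116, 0.59913749]), 'attitude': array([-0.29318355,  2.68563899, -1.41311464])}
top {'fx': 435.9390157269273, 'fy': 435.9390157269273, 'cx': 276.6878683246606, 'cy': 201.8130564085429, 'position': array([0.4176927 , 0.16282476, 1.13095441]), 'attitude': array([-2.18080385,  2.17484397, -0.11967105])}
{'t': 0.1, 'joint_positions': array([-1.22548074e+00,  4.94122278e-01,  1.34606739e+00,  8.85266944e-06,
        1.30247490e+00, -9.55275213e-02]), 'qvel': array([ 0.0013196 , -0.00164673, -0.00235016, -0.00030816, -0.00193106,
        0.00067029]), 'joint_efforts': array([ 3.67245928e-03, -8.83586740e+01, -3.84565401e+01, -2.93221592e-04,
        5.14122716e-03,  3.53762528e-05]), 'position': array([ 0.26657176, -0.56495243,  0.23075971]), 'tcp_rot': array([-3.06454491e+00, -6.86644571e-01,  1.96375345e-04]), 'wrist_force': array([-0.123099  , -0.47589397,  0.4835831 ]), 'wrist_torque': array([-0.03098134,  0.05007965, -0.01894891]), 'gripper_force': 0.0, 'opening': 0.08535840947972224}
```

View pics/side0.png

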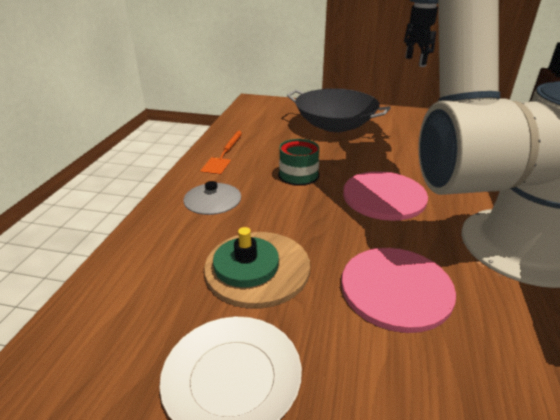

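View pics/top0.png

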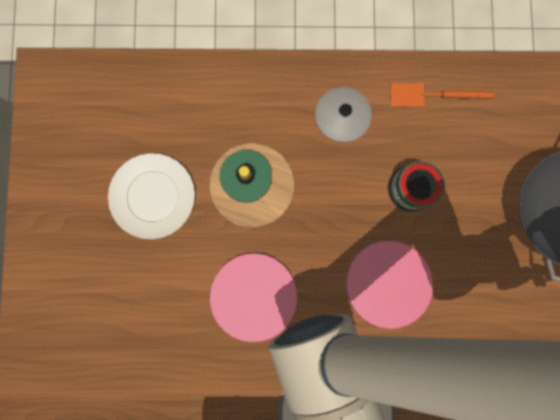

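The side view shows the yellow knob at (245,238) on the wooden board and the tin's red mouth at (299,148). In the top view the knob is at (244,172) and the mouth at (420,184). Next I'll measure both.

```bash
cat > h.py <<'E'
from cell import env,capture,camera_info
import cv2,numpy as np
from scipy.spatial.transform import Rotation as R
def ray(n,uv,ci=None):
    ci=ci or camera_info(n); x=(uv[0]-ci['cx'])/ci['fx']; y=(uv[1]-ci['cy'])/ci['fy']
    if n=='wrist':
        r=np.hypot(x,y)+1e-9; d=np.array([x/r*np.sin(r),y/r*np.sin(r),np.cos(r)])
    else: d=np.array([x,y,1.])
    return ci['position'],R.from_rotvec(ci['attitude']).apply(d/np.linalg.norm(d))
def onz(n,uv,z,ci=None):
    p,d=ray(n,uv,ci); return p+d*(z-p[2])/d[2]
def tri(a,b):
    (p,d),(q,e)=a,b; s=np.linalg.lstsq(np.c_[d,-e],q-p,rcond=None)[0]
    A,B=p+d*s[0],q+e*s[1]; return (A+B)/2,np.linalg.norm(A-B)
def mask(im,c):
    h=cv2.cvtColor(im,cv2.COLOR_BGR2HSV)
    if c=='yellow': return cv2.inRange(h,(20,150,110),(32,255,255))
    if c=='red': return cv2.inRange(h,(0,200,70),(4,255,255))|cv2.inRange(h,(176,200,70),(180,255,255))
    if c=='green': return cv2.inRange(h,(60,80,20),(90,255,200))
def blobs(m,amin=15):
    n,l,s,c=cv2.connectedComponentsWithStats(m)
    return [(s[i],c[i],(l==i).astype(np.uint8)) for i in range(1,n) if s[i][4]>amin]
E
python3 - <<'E'
from h import *
for n in("side","top"):
    im=cv2.imread(f"pics/{n}0.png")
    for c in('yellow','red','green'):
        for s,ce,b in blobs(mask(im,c)): print(n,c,s,ce.round(1))
        
im=cv2.imread("pics/top0.png")
for z,c in((.111,'yellow'),(.088,'red'),(.070,'green')):
    for s,ce,b in blobs(mask(im,c)):
        k=cv2.findContours(b,0,2)[0]; k=max(k,key=len)
        e=cv2.minEnclosingCircle(k); print(c,e,onz('top',e[0],z).round(4), 'centroid',onz('top',ce,z).round(4))
E
```

```text
side yellow [238 227  13  21 222] [244.5 236.8]
side red [282 142  35  10 156] [298.2 145.4]
side green [289 147  21   7 109] [299.3 150.2]
side green [281 152  37  15 336] [298.9 159.8]
side green [279 172  39  12 252] [298.1 178.1]
side green [ 214  238   64   49 2046] [245.7 264.4]
top yellow [239 166  11  13 112] [244.  171.6]
top green [ 221  151   49   50 1626] [245.6 175.9]
yellow ((243.9166717529297, 172.0), 6.351498126983643) [0.5874 0.2274 0.111 ] centroid [0.5883 0.2272 0.111 ]
green ((245.5594024658203, 175.5445556640625), 24.801401138305664) [0.5854 0.2259 0.07  ] centroid [0.5844 0.2257 0.07  ]
```

```bash
sed -i "s/(0,200,70),(4,255,255))|cv2.inRange(h,(176,200,70)/(0,170,60),(6,255,255))|cv2.inRange(h,(170,170,60)/" h.py
python3 - <<'E'
from h import *
print('knob',tri(ray('top',(244,171.6)),ray('side',(244.5,236.8))))
print('green',onz('top',(245.56,175.54),.045))
im=cv2.imread("pics/top0.png")
for s,ce,b in blobs(mask(im,'red')):
    k=np.vstack(cv2.findContours(b,0,2)[0]);e=cv2.fitEllipse(k);c=cv2.minEnclosingCircle(k)
    print(s,e,c,onz('top',e[0],.088),onz('top',c[0],.088))
im=cv2.imread("pics/side0.png")
for s,ce,b in blobs(mask(im,'red')): print(s,ce)
print(onz('side',(299,148.3),.09))
print(R.from_rotvec(env.state()['tcp_rot']).as_matrix().round(3), camera_info('wrist'))
E
```

```text
knob (array([0.59159632, 0.2283484 , 0.09362785]), np.float64(0.0006560751456161697))
green [0.58939936 0.22733519 0.045     ]
[401 164  41  41 570] ((420.9232482910156, 183.54736328125), (39.013511657714844, 40.33661651611328), 140.29490661621094) ((420.8167419433594, 183.7709197998047), 20.527070999145508) [ 0.56475342 -0.20015986  0.088     ] [ 0.56420562 -0.1998841   0.088     ]
[281 141  37  13 204] [297.72058824 145.74509804]
[ 0.56333343 -0.18777392  0.09      ]
[[ 0.904  0.427 -0.   ]
 [ 0.427 -0.904  0.001]
 [ 0.    -0.001 -1.   ]] {'fx': 325.19226210127806, 'fy': 325.19226210127806, 'cx': 282.3071588839317, 'cy': 207.13642632160943, 'position': array([ 0.32336898, -0.53768225,  0.37323387]), 'attitude': array([ 2.46200954, -1.56007027, -0.20742943])}
```

move_arm(plan=[[[0,21,-19.3,0,0,0,0],[0,21,-19.3,0,0,0,0],[0,21,-19.3,0,0,0,0],[0,21,-19.3,0,0,0,0],[0,21,-19.3,0,0,0,0],[0,21,-19.3,0,0,0,0],[0,21,-19.3,0,0,0,0],[0,21,-19.3,0,0,0,0],[0,21,-19.3,0,0,0,0],[0,21,-19.3,0,0,0,0]]])

```text
t: 0.93
position: [0.3744, -0.2997, 0.2311]
tcp_rot: [-3.065, -0.686, 0.0]
wrist_force: [0.1, -0.7, 0.4]
opening: 0.0853
gripper_force: 0.0
```

move_arm(plan=[[[0,21,-19.3,0,0,0,0],[0,21,-19.3,0,0,0,0],[0,21,-19.3,0,0,0,0],[0,21,-19.3,0,0,0,0],[0,21,-19.3,0,0,0,0],[0,21,-19.3,0,0,0,0],[0,21,-19.3,0,0,0,0],[0,21,-19.3,0,0,0,0],[0,21,-19.3,0,0,0,0],[0,21,-19.3,0,0,0,0]]])

```text
t: 1.77
position: [0.482, -0.0355, 0.2312]
tcp_rot: [-3.066, -0.687, 0.0]
wrist_force: [-0.0, 0.2, 0.4]
opening: 0.0855
gripper_force: 0.0
```

move_arm(plan=[[[0,21,-19.3,0,0,0,0],[0,21,-19.3,0,0,0,0],[0,21,-19.3,0,0,0,0],[0,21,-19.3,0,0,0,0],[0,21,-19.3,0,0,0,0],[0,21,-19.3,0,0,0,0],[0,21,-19.3,0,0,0,0],[0,21,-19.3,0,0,0,0],[0,21,-19.3,0,0,0,0],[0,19,-17,0,0,0,0]]])

```text
t: 2.6
position: [0.5888, 0.226, 0.2309]
tcp_rot: [-3.065, -0.687, 0.001]
wrist_force: [0.2, -0.6, -0.2]
opening: 0.0856
gripper_force: 0.0
```

```bash
cat > look.py <<'E'
import sys
from h import *
# usage: look.py name colour z
def main(pic,c,z):
    s=env.state(); ci=camera_info('wrist'); im=capture('wrist'); cv2.imwrite(pic,im)
    print('t',s['t'],'tcp',s['position'].round(4),'open',s['opening'].round(4)); M=R.from_rotvec(s['tcp_rot']); print(M.as_matrix().round(3).tolist())
    for st,ce,b in blobs(mask(im,c),60):
        k=max(cv2.findContours(b,0,1)[0],key=len); e=cv2.minEnclosingCircle(k)
        W=np.array([onz('wrist',q[0],z,ci) for q in k]).astype(np.float32)
        w=cv2.minEnclosingCircle(W[:,:2]*1000)
        p=np.array([*w[0],z*1000])/1000
        print(c,st,ce.round(1),'world circle mm',w,'tool shift mm',(M.inv().apply(p-s['position'])*1000).round(1))
main(sys.argv[1],sys.argv[2],float(sys.argv[3]))
E
python3 look.py pics/w1.png yellow .111
```

```text
Traceback (most recent call last):
  File "look.py", line 13, in <module>
    main(sys.argv[1],sys.argv[2],float(sys.argv[3]))
    ~~~~^^^^^^^^^^^^^^^^^^^^^^^^^^^^^^^^^^^^^^^^^^^^
  File "look.py", line 6, in main
    print('t',s['t'],'tcp',s['position'].round(4),'open',s['opening'].round(4)); M=R.from_rotvec(s['tcp_rot']); print(M.as_matrix().round(3).tolist())
                                                         ^^^^^^^^^^^^^^^^^^
AttributeError: 'float' object has no attribute 'round'
```

```bash
sed -i "s/s\['opening'\].round(4)/round(s['opening'],4)/" look.py; python3 look.py pics/w1.png yellow .111
```

```text
t 2.65 tcp [0.5902 0.2295 0.2308] open 0.0859
[[0.904, 0.428, 0.001], [0.428, -0.904, 0.002], [0.001, -0.001, -1.0]]
yellow [269 178  29  37 806] [283.4 196.4] world circle mm ((592.46484375, 230.03578186035156), 15.399518013000488) tool shift mm [  2.2   0.6 119.8]
```

View pics/w1.png

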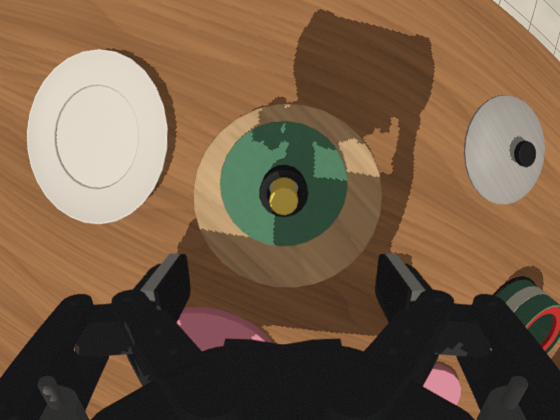

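The wrist view shows the knob's top near (284,200), midway between the fingers, so the tool is about 1 mm off. Descending now.

move_arm(plan=[[[0,0,0.5,18,0,0,0],[0,0,0,18,0,0,0],[0,0,0,18,0,0,0],[0,0,0,18,0,0,0],[0,0,0,18,0,0,0],[0,0,0,18,0,0,0],[0,0,0,16,0,0,0],[0,0,0,12,0,0,0],[0,0,0,8,0,0,0],[0,0,0,0,0,0,0]]])

```text
t: 3.53
position: [0.588, 0.2234, 0.0858]
tcp_rot: [3.065, 0.687, -0.004]
wrist_force: [0.5, -0.3, -0.1]
opening: 0.0853
gripper_force: 0.0
```

move_arm(plan=[[[1,0,0,0,0,0,0],[1,0,0,0,0,0,0],[1,0,0,0,0,0,0],[1,0,0,0,0,0,0],[1,0,0,0,0,0,0],[1,0,0,0,0,0,0],[1,0,0,0,0,0,0],[1,0,0,0,0,0,0],[1,0,0,0,0,0,0],[1,0,0,0,0,0,0]]], force=40)

```text
t: 4.37
position: [0.5889, 0.224, 0.0875]
tcp_rot: [-3.065, -0.687, -0.001]
wrist_force: [-2.6, 3.4, 5.3]
opening: 0.0228
gripper_force: 40.6
```

```bash
python3 look.py pics/w2.png yellow .111; python3 - <<'E'
from h import *
s=env.state(); print(s['position'],s['wrist_force'],s['opening'])
cv2.imwrite('pics/s2.png',capture('side')[130:330,130:400].repeat(2,0).repeat(2,1))
E
```

```text
t 4.3667 tcp [0.5889 0.224  0.0875] open 0.0228
[[0.904, 0.427, 0.0], [0.427, -0.904, 0.0], [0.001, -0.0, -1.0]]
yellow [ 255  221   56   81 3604] [281.7 262.3] world circle mm ((595.919921875, 227.54637145996094), 17.848773956298828) tool shift mm [  7.8  -0.2 -23.5]
[0.58890955 0.22403138 0.08753274] [-1.95653881  4.17489473  5.91335842] 0.022544398619477338
```

View pics/w2.png

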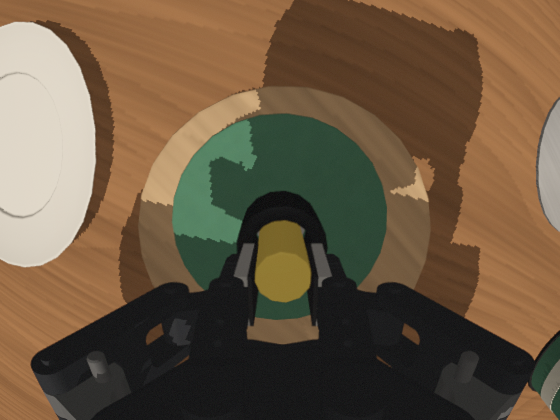

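The knob is held between the pads, its top face centred at about (283,276). I'll compute its offset from the tool, then lift.

```bash
python3 - <<'E'
from h import *
s=env.state();M=R.from_rotvec(s['tcp_rot'])
ci=camera_info('wrist')
p=onz('wrist',(283,276),.111,ci);print(p,M.inv().apply(p-s['position'])*1000)
print(M.inv().apply(ci['position']-s['position']))
E
```

```text
[0.59064522 0.22527523 0.111     ] [  2.10301658  -0.38624011 -23.46090067]
[ 0.06303095 -0.00057648 -0.14245121]
```

move_arm(plan=[[[1,0,0,-3,0,0,0],[1,0,0,-8,0,0,0],[1,0,0,-15,0,0,0],[1,0,0,-20,0,0,0],[1,0,0,-20,0,0,0],[1,0,0,-20,0,0,0],[1,0,0,-20,0,0,0],[1,0,0,-15,0,0,0],[1,0,0,-9,0,0,0],[1,0,0,0,0,0,0]]], force=60)

```text
t: 5.3
position: [0.5895, 0.2238, 0.2193]
tcp_rot: [3.066, 0.687, 0.004]
wrist_force: [0.6, 0.1, -3.5]
opening: 0.0219
gripper_force: 58.9
```

move_arm(plan=[[[1,-8,9,0,0,0,0],[1,-16,18,0,0,0,0],[1,-18,20,0,0,0,0],[1,-18,20,0,0,0,0],[1,-18,20,0,0,0,0],[1,-18,20,0,0,0,0],[1,-18,20,0,0,0,0],[1,-18,20,0,0,0,0],[1,-18,20,0,0,0,0],[1,-18,20,0,0,0,0]]])

```text
t: 6.13
position: [0.5151, -0.0184, 0.2162]
tcp_rot: [-3.065, -0.687, 0.003]
wrist_force: [0.8, 0.4, -3.8]
opening: 0.0219
gripper_force: 59.0
```

move_arm(plan=[[[1,-18,20,0,0,0,0],[1,-18,20,0,0,0,0],[1,-18,20,0,0,0,0],[1,-18,20,0,0,0,0],[1,-18,20,0,0,0,0],[1,-18,20,0,0,0,0],[1,-18,20,0,0,0,0],[1,-18,20,0,0,0,0],[1,-16,18,0,0,0,0],[1,-8,8,0,0,0,0]]])

```text
t: 6.97
position: [0.4424, -0.2592, 0.2162]
tcp_rot: [-3.066, -0.684, 0.002]
wrist_force: [0.2, 0.7, -4.0]
opening: 0.022
gripper_force: 59.0
```

move_arm(plan=[[[1,0,0,0,0,0,0],[1,0,0,0,0,0,0],[1,0,0,0,0,0,0],[1,0,0,0,0,0,0],[1,0,0,0,0,0,0],[1,0,0,0,0,0,0],[1,0,0,0,0,0,0],[1,0,0,0,0,0,0],[1,0,0,0,0,0,0],[1,0,0,0,0,0,0]]])

```text
t: 7.8
position: [0.4441, -0.2568, 0.2173]
tcp_rot: [3.066, 0.687, 0.0]
wrist_force: [0.9, 1.3, -4.2]
opening: 0.0221
gripper_force: 59.0
```

```bash
python3 look.py pics/w3.png red .089; python3 look.py pics/w3b.png yellow .24
```

```text
t 7.8 tcp [ 0.4441 -0.2568  0.2173] open 0.0221
[[0.904, 0.427, 0.0], [0.427, -0.904, -0.0], [0.0, 0.0, -1.0]]
red [ 223    0  121  104 3902] [287.5  55.1] world circle mm ((560.2522583007812, -201.62509155273438), 50.435264587402344) tool shift mm [128.6  -0.4 128.3]
t 7.85 tcp [ 0.4441 -0.2569  0.2173] open 0.0221
[[0.904, 0.427, 0.0], [0.427, -0.904, 0.0], [0.0, -0.0, -1.0]]
yellow [ 255  221   56   80 3577] [281.9 261.8] world circle mm ((450.90167236328125, -253.2141571044922), 17.775617599487305) tool shift mm [  7.7  -0.4 -22.7]
```

View pics/w3.png

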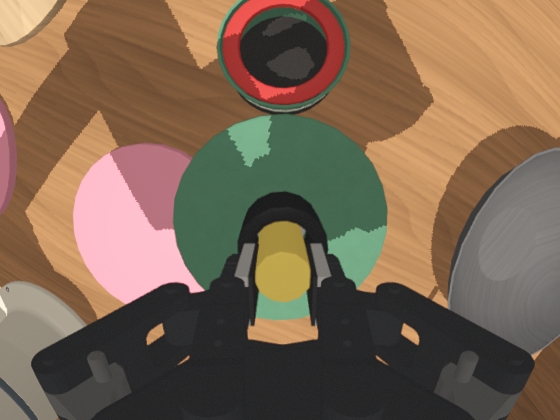

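The tin mouth is at (284,48), cut off at the picture's top edge. I'll back off a little and measure the whole mouth.

move_arm(plan=[[[1,-10,0,0,0,0,0],[1,-15,0,0,0,0,0],[1,-10,0,0,0,0,0],[1,0,0,0,0,0,0],[1,0,0,0,0,0,0],[1,0,0,0,0,0,0],[1,0,0,0,0,0,0],[1,0,0,0,0,0,0],[1,0,0,0,0,0,0],[1,0,0,0,0,0,0]]])

```text
t: 8.73
position: [0.4126, -0.2717, 0.2172]
tcp_rot: [-3.065, -0.687, 0.0]
wrist_force: [-0.3, 0.7, -3.5]
opening: 0.0222
gripper_force: 59.1
```

```bash
python3 look.py pics/w4.png red .084; python3 - <<'E'
from h import *
s=env.state();M=R.from_rotvec(s['tcp_rot']);ci=camera_info('wrist');im=cv2.imread('pics/w4.png')
st,ce,b=max(blobs(mask(im,'red')),key=lambda q:q[0][4])
k=max(cv2.findContours(b,0,1)[0],key=len)[:,0]
for z in (.084,.09):
    T=np.array([M.inv().apply(onz('wrist',q,z,ci)-s['position'])*1000 for q in k])
    print(z,'x',T[:,0].min(),T[:,0].max(),'y',T[:,1].min(),T[:,1].max())
cv2.imwrite('pics/w4c.png',cv2.resize(im[0:150,190:380],None,fx=4,fy=4,interpolation=0))
E
```

```text
t 8.7333 tcp [ 0.4126 -0.2717  0.2172] open 0.0222
[[0.904, 0.427, -0.0], [0.427, -0.904, 0.0], [-0.0, -0.0, -1.0]]
red [ 223    0  120   63 2038] [288.1  32.2] world circle mm ((561.0724487304688, -201.18357849121094), 51.253395080566406) tool shift mm [164.4  -0.4 133.2]
0.084 x 114.5789871259566 173.76438721213114 y -51.606067702955 50.46008071736396
0.09 x 113.45721311568725 171.35462457151212 y -50.49579855571746 49.34919332063052
```

View pics/w4c.png

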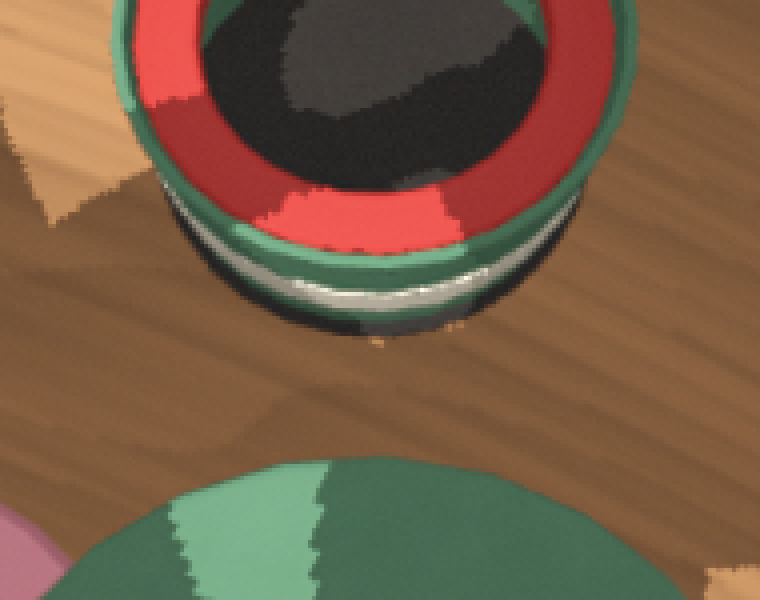

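Here the mouth is even more cut off, so the tin needs to come closer instead. Moving 43 mm forward.

move_arm(plan=[[[1,10,0,0,0,0,0],[1,16,0,0,0,0,0],[1,12,0,0,0,0,0],[1,5,0,0,0,0,0],[1,0,0,0,0,0,0],[1,0,0,0,0,0,0],[1,0,0,0,0,0,0],[1,0,0,0,0,0,0],[1,0,0,0,0,0,0],[1,0,0,0,0,0,0]]])

```text
t: 9.62
position: [0.451, -0.2537, 0.2174]
tcp_rot: [3.066, 0.686, 0.0]
wrist_force: [-0.3, -0.5, -4.2]
opening: 0.0221
gripper_force: 59.1
```

```bash
python3 look.py pics/w5.png red .084; python3 - <<'E'
from h import *
s=env.state();M=R.from_rotvec(s['tcp_rot']);ci=camera_info('wrist');im=cv2.imread('pics/w5.png')
st,ce,b=max(blobs(mask(im,'red')),key=lambda q:q[0][4])
k=max(cv2.findContours(b,0,1)[0],key=len)[:,0]
for z in (.084,.09):
    T=np.array([M.inv().apply(onz('wrist',q,z,ci)-s['position'])*1000 for q in k])
    print(z,'x',T[:,0].min(),T[:,0].max(),'y',T[:,1].min(),T[:,1].max(), s['position'])
c=(360-77*0,0)
p=onz('wrist',(283,276),s['position'][2]+.0235,ci);print(M.inv().apply(p-s['position'])*1000)
E
```

```text
t 9.6167 tcp [ 0.451  -0.2537  0.2174] open 0.0221
[[0.905, 0.426, 0.0], [0.426, -0.905, -0.0], [-0.0, 0.0, -1.0]]
red [ 223    0  121  113 4366] [286.   62.6] world circle mm ((561.5068359375, -201.17457580566406), 51.359649658203125) tool shift mm [122.3  -0.4 133.3]
0.084 x 71.62293170154345 171.90564828448223 y -50.930567524471364 50.51647239429069 [ 0.4510611  -0.25363837  0.21732481]
0.09 x 71.43625334906436 169.53727870410512 y -49.8350170610491 49.40500130276798 [ 0.4510611  -0.25363837  0.21732481]
[  2.12776935  -0.37581959 -23.50003936]
```

move_arm(plan=[[[1,6,0,0,0,0,0],[1,6,0,0,0,0,0],[1,0,0,0,0,0,0],[1,0,0,0,0,0,0],[1,0,0,0,0,0,0],[1,0,0,0,0,0,0],[1,0,0,0,0,0,0],[1,0,0,0,0,0,0],[1,0,0,0,0,0,0],[1,0,0,0,0,0,0]]])

```text
t: 10.5
position: [0.4621, -0.2484, 0.2173]
tcp_rot: [3.066, 0.687, 0.0]
wrist_force: [0.2, 0.3, -3.4]
opening: 0.0222
gripper_force: 59.2
```

```bash
python3 look.py pics/w6.png red .084; python3 - <<'E'
from h import *
from scipy.optimize import least_squares
s=env.state();M=R.from_rotvec(s['tcp_rot']);ci=camera_info('wrist');im=cv2.imread('pics/w6.png')
st,ce,b=max(blobs(mask(im,'red')),key=lambda q:q[0][4])
k=max(cv2.findContours(b,0,1)[0],key=len)[:,0]
k=k[k[:,1]<95]; T=np.array([M.inv().apply(onz('wrist',q,.084,ci)-s['position'])*1000 for q in k])
c0=np.array([111.,-.4]); T=T[np.linalg.norm(T[:,:2]-c0,axis=1)>46]
f=least_squares(lambda v:np.hypot(T[:,0]-v[0],T[:,1]-v[1])-v[2],[111,0,51],loss='soft_l1')
print(st,len(T),f.x,np.abs(f.fun).max(),T[:,0].max(),s['position'])
cv2.imwrite('pics/w6c.png',cv2.resize(im[0:150,190:380],None,fx=4,fy=4,interpolation=0))
E
```

```text
t 10.5 tcp [ 0.4621 -0.2484  0.2173] open 0.0222
[[0.904, 0.427, 0.0], [0.427, -0.904, -0.0], [-0.0, 0.0, -1.0]]
red [ 223   11  121  107 4123] [285.6  66.8] world circle mm ((561.63330078125, -200.9215850830078), 51.39104080200195) tool shift mm [110.3  -0.5 133.3]
[ 223   11  121  107 4123] 220 [110.32065156  -0.26019947  50.67115609] 0.858518327978544 161.1175622046357 [ 0.46209673 -0.24837697  0.21728151]
```

View pics/w6c.png

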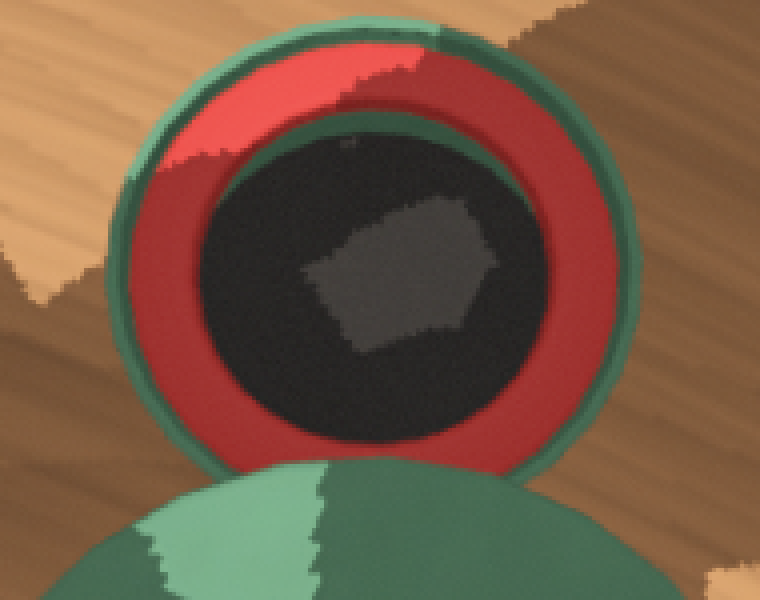

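The whole mouth is in view, with the rim spanning columns 217–350 and its far edge at row 4.5. I'll cross-check the scale on the green rim and on the inner ring.

```bash
python3 - <<'E'
from h import *
s=env.state();M=R.from_rotvec(s['tcp_rot']);ci=camera_info('wrist')
t=lambda u,v,z:(M.inv().apply(onz('wrist',(u,v),z,ci)-s['position'])*1000).round(1)[:2]
c=lambda x,y:(x/4+190-.5,y/4-.5)
for n,q,z in(('rimL',c(107,265),.09),('rimR',c(642,265),.09),('rimFar',c(370,16),.09),('redL',c(130,265),.084),('redR',c(617,265),.084),('redfar',c(370,42),.084),('holeL',c(200,275),.084),('holeR',c(549,275),.084),('holefar',c(375,100),.084),('holenear',c(375,443),.084)): print(n,t(*q,z))
E
```

```text
rimL [111.9 -55.4]
rimR [112.   55.2]
rimFar [166.  -1.]
redL [112.7 -51.7]
redR [112.7  51.1]
redfar [162.1  -1.1]
holeL [109.8 -36.7]
holeR [109.9  36.5]
holefar [148.4   0. ]
holenear [73.1  0. ]
```

move_arm(plan=[[[1,8,0.2,0,0,0,0],[1,15,0,0,0,0,0],[1,18,0,0,0,0,0],[1,20,0,0,0,0,0],[1,20,0,0,0,0,0],[1,16,0,0,0,0,0],[1,8,0,0,0,0,0],[1,4.5,0,0,0,0,0],[1,0,0,0,0,0,0],[1,0,0,0,0,0,0]]])

```text
t: 11.38
position: [0.561, -0.2018, 0.2171]
tcp_rot: [-3.065, -0.687, 0.001]
wrist_force: [-0.0, 1.2, -5.0]
opening: 0.0221
gripper_force: 59.1
```

move_arm(plan=[[[1,0,0,0,0,0,0],[1,0,0,5,0,0,0],[1,0,0,10,0,0,0],[1,0,0,12,0,0,0],[1,0,0,10,0,0,0],[1,0,0,6,0,0,0],[1,0,0,5,0,0,0],[1,0,0,3,0,0,0],[1,0,0,1,0,0,0],[1,0,0,0,0,0,0]]])

```text
t: 12.22
position: [0.5613, -0.2019, 0.1653]
tcp_rot: [3.066, 0.687, 0.0]
wrist_force: [-0.0, -0.5, -4.0]
opening: 0.022
gripper_force: 59.2
```

```bash
python3 look.py pics/w7.png yellow .188; python3 - <<'E'
from h import *
cv2.imwrite('pics/s7.png',cv2.resize(capture('side')[80:220,220:380],None,fx=4,fy=4))
print(env.state()['wrist_force'],env.state()['joint_positions'])
E
```

```text
t 12.2167 tcp [ 0.5613 -0.2019  0.1653] open 0.022
[[0.904, 0.427, 0.0], [0.427, -0.904, -0.0], [0.0, 0.0, -1.0]]
yellow [256 221  53  48 989] [281.3 240.8] world circle mm ((572.677001953125, -194.77452087402344), 12.637219429016113) tool shift mm [ 13.3  -1.6 -22.7]
[ 0.06123401  0.19296913 -4.57636738] [-4.45280246e-01  5.22870489e-01  1.49565251e+00  1.82574484e-05
  1.12237785e+00  6.84711556e-01]
```

View pics/s7.png

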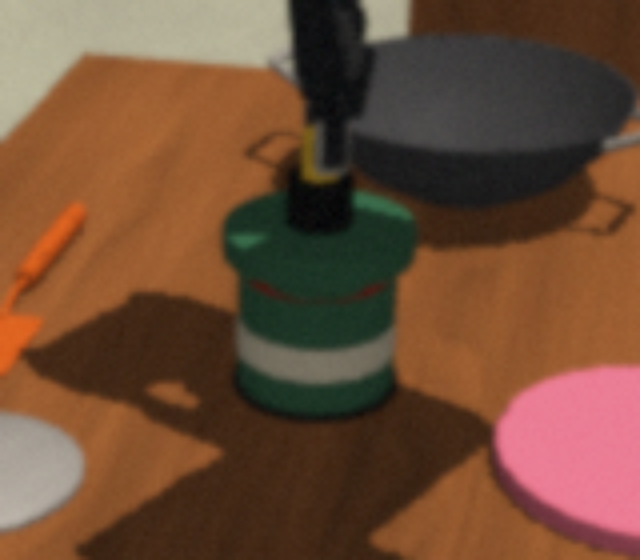

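The side view shows the lids centred over the tin, lid axis at crop column 320 and tin at 317. Lowering slowly.

move_arm(plan=[[[1,0,0,2,0,0,0],[1,0,0,2,0,0,0],[1,0,0,1,0,0,0],[1,0,0,1,0,0,0],[1,0,0,1,0,0,0],[1,0,0,0.5,0,0,0],[1,0,0,0.5,0,0,0],[1,0,0,0,0,0,0],[1,0,0,0,0,0,0],[1,0,0,0,0,0,0]]])

```text
t: 13.15
position: [0.5613, -0.2018, 0.1573]
tcp_rot: [3.066, 0.687, 0.0]
wrist_force: [0.6, -0.3, -4.2]
opening: 0.022
gripper_force: 59.2
```

move_arm(plan=[[[1,0,0,0.5,0,0,0],[1,0,0,0.5,0,0,0],[1,0,0,0.5,0,0,0],[1,0,0,0.5,0,0,0],[1,0,0,0,0,0,0],[1,0,0,0,0,0,0],[1,0,0,0,0,0,0],[1,0,0,0,0,0,0],[1,0,0,0,0,0,0],[1,0,0,0,0,0,0]]])

```text
t: 13.98
position: [0.5613, -0.2018, 0.1553]
tcp_rot: [-3.066, -0.687, -0.0]
wrist_force: [0.4, 0.9, -3.9]
opening: 0.0224
gripper_force: 59.2
```

move_arm(plan=[[[1,0,0,0.5,0,0,0],[1,0,0,0.5,0,0,0],[1,0,0,0.5,0,0,0],[1,0,0,0.3,0,0,0],[1,0,0,0,0,0,0],[1,0,0,0,0,0,0],[1,0,0,0,0,0,0],[1,0,0,0,0,0,0],[1,0,0,0,0,0,0],[1,0,0,0,0,0,0]]])

```text
t: 14.82
position: [0.5613, -0.2018, 0.1536]
tcp_rot: [3.066, 0.687, 0.0]
wrist_force: [-1.0, 2.5, 3.6]
opening: 0.0224
gripper_force: 59.8
```

move_arm(plan=[[[0,0,0,0,0,0,0],[0,0,0,0,0,0,0],[0,0,0,0,0,0,0],[0,0,0,0,0,0,0],[0,0,0,0,0,0,0],[0,0,0,0,0,0,0],[0,0,0,0,0,0,0],[0,0,0,0,0,0,0],[0,0,0,0,0,0,0],[0,0,0,0,0,0,0]]])

```text
t: 15.65
position: [0.5613, -0.2018, 0.1535]
tcp_rot: [3.066, 0.687, 0.0]
wrist_force: [-0.8, 0.0, -0.4]
opening: 0.0854
gripper_force: 0.0
```

move_arm(plan=[[[0,0,0,-4,0,0,0],[0,0,0,-10,0,0,0],[0,0,0,-15,0,0,0],[0,0,0,-15,0,0,0],[0,0,0,-10,0,0,0],[0,0,0,-6,0,0,0],[0,0,0,0,0,0,0],[0,0,0,0,0,0,0],[0,0,0,0,0,0,0],[0,0,0,0,0,0,0]]])

```text
t: 16.48
position: [0.5609, -0.2017, 0.2127]
tcp_rot: [-3.065, -0.687, 0.002]
wrist_force: [-0.9, -0.5, -0.7]
opening: 0.0852
gripper_force: 0.0
```

```bash
python3 look.py pics/w8.png yellow .177; python3 - <<'E'
from h import *
a=capture('side')[80:220,220:380];w=cv2.imread('pics/w8.png')[100:380,110:450]
cv2.imwrite('pics/m8.png',np.hstack([cv2.resize(a,(320,280)),w]))
E
```

```text
t 16.4833 tcp [ 0.5609 -0.2017  0.2127] open 0.0852
[[0.904, 0.427, -0.001], [0.427, -0.904, 0.001], [-0.001, -0.001, -1.0]]
yellow [ 262  194   41   54 1009] [278.5 215.5] world circle mm ((566.8596801757812, -197.66029357910156), 16.137849807739258) tool shift mm [ 7.1 -1.  35.7]
```

View pics/m8.png

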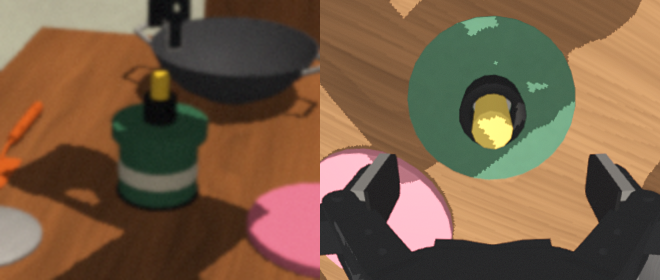

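The lids stand upright in the tin and are released. Next I'll shut the fingers and press on the knob.

move_arm(plan=[[[1,2,-0.4,0,0,0,0],[1,0,0,0,0,0,0],[1,0,0,0,0,0,0],[1,0,0,0,0,0,0],[1,0,0,0,0,0,0],[1,0,0,6,0,0,0],[1,0,0,10,0,0,0],[1,0,0,8,0,0,0],[1,0,0,5,0,0,0],[1,0,0,2,0,0,0]]], force=30)

```text
t: 17.42
position: [0.5623, -0.2003, 0.181]
tcp_rot: [-3.064, -0.686, 0.003]
wrist_force: [0.4, 0.1, -0.7]
opening: -0.0004
gripper_force: 0.0
```

move_arm(plan=[[[1,0,0,1,0,0,0],[1,0,0,1,0,0,0],[1,0,0,1,0,0,0],[1,0,0,0.5,0,0,0],[1,0,0,0.5,0,0,0],[1,0,0,0.5,0,0,0],[1,0,0,0.5,0,0,0],[1,0,0,0,0,0,0],[1,0,0,0,0,0,0],[1,0,0,0,0,0,0]]])

```text
t: 18.25
position: [0.563, -0.2006, 0.1778]
tcp_rot: [3.065, 0.687, 0.001]
wrist_force: [-1.4, 1.1, 6.1]
opening: 0.0001
gripper_force: 2.8
```

move_arm(plan=[[[1,0,0,0.5,0,0,0],[1,0,0,0.5,0,0,0],[1,0,0,0.5,0,0,0],[1,0,0,0.5,0,0,0],[1,0,0,0.5,0,0,0],[1,0,0,0.5,0,0,0],[1,0,0,0.5,0,0,0],[1,0,0,0.5,0,0,0],[1,0,0,0.5,0,0,0],[1,0,0,0.5,0,0,0]]])

```text
t: 19.08
position: [0.5632, -0.2009, 0.1729]
tcp_rot: [3.065, 0.686, 0.001]
wrist_force: [0.1, -0.8, 4.9]
opening: -0.0004
gripper_force: 2.9
```

move_arm(plan=[[[1,0,0,0.5,0,0,0],[1,0,0,0.5,0,0,0],[1,0,0,0.5,0,0,0],[1,0,0,0.5,0,0,0],[1,0,0,0.5,0,0,0],[1,0,0,0,0,0,0],[1,0,0,0,0,0,0],[1,0,0,0,0,0,0],[1,0,0,0,0,0,0],[1,0,0,0,0,0,0]]])

```text
t: 19.92
position: [0.5633, -0.2009, 0.1702]
tcp_rot: [3.065, 0.687, 0.001]
wrist_force: [0.8, -2.4, 5.9]
opening: 0.0
gripper_force: 3.2
```

move_arm(plan=[[[1,0,0,0.4,0,0,0],[1,0,0,0.4,0,0,0],[1,0,0,0.4,0,0,0],[1,0,0,0,0,0,0],[1,0,0,0,0,0,0],[1,0,0,0,0,0,0],[1,0,0,0,0,0,0],[1,0,0,0,0,0,0],[1,0,0,0,0,0,0],[1,0,0,0,0,0,0]]])

```text
t: 20.75
position: [0.5633, -0.2009, 0.1691]
tcp_rot: [3.065, 0.687, 0.001]
wrist_force: [0.7, -1.9, 6.2]
opening: 0.0003
gripper_force: 3.4
```

move_arm(plan=[[[1,0,0,0.4,0,0,0],[1,0,0,0.4,0,0,0],[1,0,0,0,0,0,0],[1,0,0,0,0,0,0],[1,0,0,0,0,0,0],[1,0,0,0,0,0,0],[1,0,0,0,0,0,0],[1,0,0,0,0,0,0],[1,0,0,0,0,0,0],[1,0,0,0,0,0,0]]])

```text
t: 21.58
position: [0.5634, -0.2009, 0.169]
tcp_rot: [3.064, 0.687, 0.002]
wrist_force: [-3.2, -0.5, 17.9]
opening: -0.0
gripper_force: 8.6
```

The force rose to 18 N at TCP z 0.169, so the collar is on its stop. Backing off and opening to line up on the neck.

move_arm(plan=[[[1,0,0,-2,0,0,0],[1,0,0,-6,0,0,0],[1,0,0,-10,0,0,0],[1,0,0,-12,0,0,0],[0,0,0,-8,0,0,0],[0,0,0,-4,0,0,0],[0,0,0,0,0,0,0],[0,0,0,0,0,0,0],[0,0,0,0,0,0,0],[0,0,0,0,0,0,0]]])

```text
t: 22.42
position: [0.5626, -0.2005, 0.2094]
tcp_rot: [-3.065, -0.687, 0.001]
wrist_force: [0.3, -0.4, 0.2]
opening: 0.0721
gripper_force: 0.0
```

```bash
python3 look.py pics/w9.png yellow .169; python3 - <<'E'
from h import *
s=env.state();M=R.from_rotvec(s['tcp_rot']);ci=camera_info('wrist');im=cv2.imread('pics/w9.png')
# lid top face: green outline (flat top at rim+64-33-18 = 13 mm above the rim)
st,ce,b=max(blobs(mask(im,'green'),500),key=lambda q:q[0][4])
k=cv2.convexHull(max(cv2.findContours(b,0,1)[0],key=len))
T=np.array([M.inv().apply(onz('wrist',q[0],.103,ci)-s['position'])*1000 for q in k]).astype(np.float32)
print(st,'lid circle in tool',cv2.minEnclosingCircle(T[:,:2]))
a=capture('side')[80:220,220:380];w=im[100:380,110:450]
cv2.imwrite('pics/m9.png',np.hstack([cv2.resize(a,(320,280)),w]))
E
```

```text
t 22.4167 tcp [ 0.5626 -0.2005  0.2094] open 0.0721
[[0.904, 0.427, -0.001], [0.427, -0.904, 0.0], [-0.001, -0.001, -1.0]]
yellow [ 262  195   40   53 1049] [278.2 218.8] world circle mm ((567.1036376953125, -197.65762329101562), 16.18497657775879) tool shift mm [ 5.3 -0.6 40.4]Traceback (most recent call last):
  File "<stdin>", line 7, in <module>
cv2.error: OpenCV(4.12.0) /io/opencv/modules/imgproc/src/shapedescr.cpp:201: error: (-215:Assertion failed) count >= 0 && (depth == CV_32F || depth == CV_32S) in function 'minEnclosingCircle'
```

```bash
python3 - <<'E'
from h import *
s=env.state();M=R.from_rotvec(s['tcp_rot']);ci=camera_info('wrist');im=cv2.imread('pics/w9.png')
st,ce,b=max(blobs(mask(im,'green'),500),key=lambda q:q[0][4])
k=cv2.convexHull(max(cv2.findContours(b,0,1)[0],key=len))
T=np.array([M.inv().apply(onz('wrist',q[0],.103,ci)-s['position'])*1000 for q in k])
print(st,'lid circle in tool',cv2.minEnclosingCircle(np.ascontiguousarray(T[:,:2],dtype=np.float32)))
ys,xs=np.nonzero(mask(im,'yellow')); print('knob top centre guess')
for q in ((282,232),): print((M.inv().apply(onz('wrist',q,.169,ci)-s['position'])*1000).round(1))
a=capture('side')[80:220,220:380];w=im[100:380,110:450]
cv2.imwrite('pics/m9.png',np.hstack([cv2.resize(a,(320,280)),w]))
E
```

```text
[  202   119   162   156 13143] lid circle in tool ((0.16587434709072113, -0.7834797501564026), 65.47247314453125)
knob top centre guess
[-1.3 -0.9 40.4]
```

View pics/m9.png

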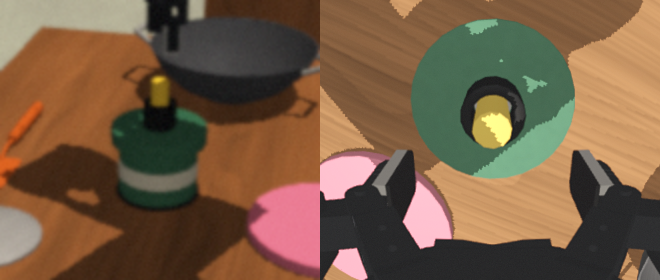

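The inner lid is home and the outer lid is centred within 1 mm of the tool axis. Lowering onto the neck.

move_arm(plan=[[[0,0,-0.8,5,0,0,0],[0,0,0,12,0,0,0],[0,0,0,16,0,0,0],[0,0,0,18,0,0,0],[0,0,0,18,0,0,0],[0,0,0,15,0,0,0],[0,0,0,9,0,0,0],[0,0,0,5,0,0,0],[0,0,0,2,0,0,0],[0,0,0,0,0,0,0]]])

```text
t: 23.35
position: [0.5627, -0.1999, 0.11]
tcp_rot: [3.066, 0.687, 0.0]
wrist_force: [-0.3, -0.1, 0.6]
opening: 0.0853
gripper_force: 0.0
```

move_arm(plan=[[[1,0,0,0,0,0,0],[1,0,0,0,0,0,0],[1,0,0,0,0,0,0],[1,0,0,0,0,0,0],[1,0,0,0,0,0,0],[1,0,0,0,0,0,0],[1,0,0,0,0,0,0],[1,0,0,0,0,0,0],[1,0,0,0,0,0,0],[1,0,0,0,0,0,0]]], force=40)

```text
t: 24.18
position: [0.5629, -0.2001, 0.1108]
tcp_rot: [3.065, 0.687, 0.002]
wrist_force: [-1.2, 0.0, 8.0]
opening: 0.0452
gripper_force: 39.8
```

move_arm(plan=[[[1,0,0,-0.5,0,0,0],[1,0,0,-0.5,0,0,0],[1,0,0,-0.5,0,0,0],[1,0,0,-0.5,0,0,0],[1,0,0,-0.5,0,0,0],[1,0,0,-0.5,0,0,0],[1,0,0,-0.5,0,0,0],[1,0,0,-0.5,0,0,0],[1,0,0,0,0,0,0],[1,0,0,0,0,0,0]]])

```text
t: 25.02
position: [0.5626, -0.1999, 0.114]
tcp_rot: [-3.066, -0.687, -0.0]
wrist_force: [-0.3, -0.0, -0.8]
opening: 0.0452
gripper_force: 41.0
```

Only the outer lid's weight is being carried, so I'll lift on.

move_arm(plan=[[[1,0,0,-2,0,0,0],[1,0,0,-4,0,0,0],[1,0,0,-5,0,0,0],[1,0,0,-6,0,0,0],[1,0,0,-6,0,0,0],[1,0,0,-6,0,0,0],[1,0,0,-6,0,0,0],[1,0,0,-5,0,0,0],[1,0,0,-5,0,0,0],[1,0,0,-3,0,0,0]]])

```text
t: 25.85
position: [0.5627, -0.2, 0.1628]
tcp_rot: [3.065, 0.687, 0.001]
wrist_force: [0.3, -0.9, -2.5]
opening: 0.0449
gripper_force: 41.0
```

move_arm(plan=[[[1,0,0,-4,0,0,0],[1,0,0,-6,0,0,0],[1,0,0,-7,0,0,0],[1,0,0,-7,0,0,0],[1,0,0,-7,0,0,0],[1,0,0,-7,0,0,0],[1,0,0,-7,0,0,0],[1,0,0,-5,0,0,0],[1,0,0,-3,0,0,0],[1,0,0,-1,0,0,0]]])

```text
t: 26.68
position: [0.5627, -0.2, 0.2166]
tcp_rot: [3.065, 0.687, 0.001]
wrist_force: [0.5, -0.2, -0.9]
opening: 0.0449
gripper_force: 41.0
```

move_arm(plan=[[[1,0,0,0,0,0,0],[1,0,0,0,0,0,0],[1,0,0,0,0,0,0],[1,0,0,0,0,0,0],[1,0,0,0,0,0,0],[1,0,0,0,0,0,0],[1,0,0,0,0,0,0],[1,0,0,0,0,0,0],[1,0,0,0,0,0,0],[1,0,0,0,0,0,0]]])

```text
t: 27.52
position: [0.5625, -0.1999, 0.216]
tcp_rot: [-3.066, -0.687, 0.0]
wrist_force: [0.1, -0.1, -1.8]
opening: 0.0449
gripper_force: 41.0
```

```bash
python3 - <<'E'
from h import *
s=env.state();print(s['position'],s['wrist_force'],s['opening'],s['gripper_force'])
cv2.imwrite('pics/s10.png',cv2.resize(capture('side')[60:220,220:380],None,fx=3,fy=3))
E
```

```text
[ 0.56254205 -0.19988523  0.21597907] [ 0.14764991 -0.11006157 -1.79796265] 0.044869365940853036 41.0463728941977
```

View pics/s10.png

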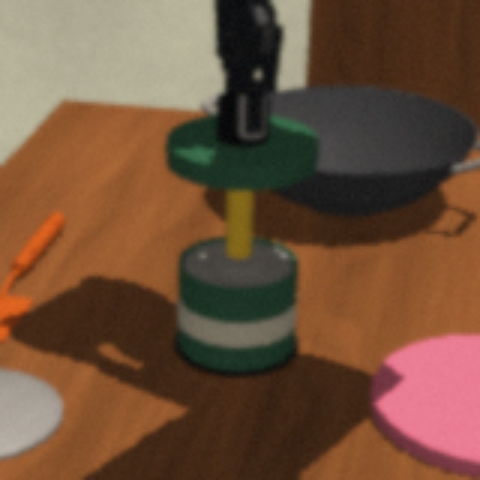

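The side view shows the outer lid held level above the knob and the inner lid still seated in the tin. Handing in.

```bash
python3 -c "
from cell import env
print(env.finish_job())"
```

```text
the job is handed in; nothing more can be done
None
```

The job is handed in, though no verdict came back: the inner lid is pressed home on the lowered collar, and the arm is holding the outer lid level over the tin, about 18 mm clear of the knob.

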